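# Hold the sprung parts-case lid open

### The job

Take the aluminium riser pad off the lid of the plywood parts case and lay it flat and squarely on top of its twin, the one lying on the bamboo board, and let go of it. Then lift the sprung lid by its bar and hold it still, open at 50 degrees: finish while still holding it with the gripper, as it snaps shut if let go. Leave everything else where it is.

Things in the scene. Friction and masses are not known exactly. Their poses are not given: they have to be found in the camera images.
- case: Plywood parts case, fixed to the table, 180 mm (its x) x 200 mm (its y) x 90 mm high, open-topped under its lid. Origin: centre of its underside, on the table. Its x axis points from the bar side (nearest the robot) to the hinge side.
- lid (a joint): Opening angle of the case's lid, rad: 0 shut (level), grows as the bar side rises, stop at 1.5 (50 degrees = 0.873). The lid is a plywood panel 180 x 200 x 8 mm, about 0.3 kg, that lies on the case; its top is 98 mm above the table when shut. Nothing props it at 50 degrees; its weight and a spring push it shut at every angle with about 2 to 5 N at the bar.
- lid_bar (a point): Middle of the lid's handle: a straight round steel bar, 12 mm in diameter, parallel to the hinge (the case's y), held by two 12 mm arms 45 mm out in front of the lid's free edge; 84 mm clear between the arms. 94 mm above the table when shut. It moves with the lid on a circle of radius 225 mm about the hinge. Its axes turn with the lid: y along the bar.
- lid_hinge (a point): Middle of the hinge line (parallel to the case's y), on the far top edge of the case, 90 mm above the table. Fixed to the case, axes as the case's. The bar lies 225 mm from it towards the case's -x, and 4 mm above it, when shut.
- pad_on_lid: Aluminium riser pad, flat plate 80 mm (x) x 55 mm (y) x 10 mm thick, 0.11 kg, with small dark screw holes; lies on the shut lid at the start. Origin: centre of its underside.
- pad_on_board: Its twin, same size (80 x 55 x 10 mm), lying loose on the bamboo board, 18 mm above the table, among other things. Origin: centre of its underside; z up.
- board: Bamboo cutting board used as a mat, fixed, 360 mm (x) x 460 mm (y) x 18 mm thick. Origin: centre of its underside.
- jar: Glass spice jar with black twist cap, 46 mm across, 85 mm high, standing on the board; to be left alone. Origin: centre of its underside.
- bearing_holder: Blue silicone bearing holder with eight bearings, 100 x 52 mm, 18 mm high, on the board; to be left alone. Origin: centre of its underside.
- wheel: White skate wheel lying flat on the board, 52 mm across, 32 mm high; to be left alone. Origin: centre of its underside.
- kingpin: Steel kingpin (bolt) standing on its 21 mm hexagon head on the board, shank 10 mm, 60 mm high; to be left alone. Origin: centre of its underside.
- screwdriver: Grey plastic screwdriver lying along its x on the board, 170 mm long; to be left alone. Origin: under its middle.
- mug: White mug standing on the table left of the case, 80 mm across, 90 mm high; to be left alone. Origin: centre of its underside.
There are look-alikes about, which are no part of the job. Leave any green, pink or yellow look-alike of the pad_on_lid alone.

How it is judged (in metres and radians):
On the way, in this order (a step that is already met when the one before it is completed fails the run):
1. the riser pad from the lid lies flat and squarely on its twin, let go, the lid still shut (horizontal distance between pad_on_lid and pad_on_board below 0.013 m and angle between the x axis of pad_on_lid and the x axis of pad_on_board, either way round below 0.22 rad and z of pad_on_lid in the frame of pad_on_board between 0.007 and 0.0135 m and angle between pad_on_lid's own z axis and vertical below 0.1 rad and contact force between the fingers and pad_on_lid below 0.05 N and linear speed of pad_on_lid below 0.03 m/s and value of joint lid below 0.1 rad), for 0.2 s.
2. the gripper holds the lid still, open at 50 degrees (value of joint lid between 0.7677 and 0.9777 rad and velocity of joint lid between -0.1 and 0.1 rad/s and contact force between the fingers and lid above 0.5 N), for 0.3 s.
At the end, for the whole second after the job is handed in: The lid is held still at 50 degrees, give or take 6, the fingers bearing on it with over 0.5 N; the pad from the lid lies flat on its twin, not gripped, centres within 13 mm, edges within 0.22 rad; the twin and all bystanders are within 40 mm of their start (all of step 2 and horizontal distance between pad_on_lid and pad_on_board below 0.013 m and angle between the x axis of pad_on_lid and the x axis of pad_on_board, either way round below 0.22 rad and z of pad_on_lid in the frame of pad_on_board between 0.007 and 0.0135 m and angle between pad_on_lid's own z axis and vertical below 0.1 rad and contact force between the fingers and pad_on_lid below 0.05 N and distance of each of pad_on_board, jar, bearing_holder, wheel, kingpin, screwdriver, mug from where it was at the start of the episode below 0.04 m and contact force between lid and pad_on_lid below 0.1 N); the arm keeps its last pose, push and grip.
It fails at once if the lid is lifted before the pad from it lies on its twin (value of joint lid above 0.2 rad and horizontal distance between pad_on_lid and pad_on_board above 0.03 m).
It fails at once if the twin on the board is pushed more than 40 mm (distance of pad_on_board from where it was at the start of the episode above 0.04 m).
It fails at once if the jar, bearing holder, wheel, kingpin, screwdriver or mug is moved more than 40 mm (distance of any of jar, bearing_holder, wheel, kingpin, screwdriver, mug from where it was at the start of the episode above 0.04 m).
It fails at once if the jar, kingpin or mug is knocked over (angle between any of jar, kingpin, mug's own z axis and vertical above 0.5 rad).
It also fails if it takes over 64 s, if anything falls off the work surface, if the arm or the gripper's body presses on something with over 40 N, if the wrist force passes 120 N, or if a joint passes its speed limit or range.

### The arm

A 6-joint arm with a two-finger parallel gripper is mounted at the origin on the work surface. World frame = base frame: x ahead of the robot, y to its left, z up, the work surface at z = 0. Lengths are in mm, angles in degrees, forces in N, time in s.
With the tool pointing down it reaches from about 275 to 825 mm from the base axis. Payload 4.9 kg.
Tool frame: the origin (TCP) lies on the centre line of the jaws, within the pads' length; the fingertips stand 11 mm ahead of it and the grasp point (between the pads) lies 8 mm behind it; z points along the fingers, y is the line along which they close (so a half turn about z gives the same grasp; the last joint's range is limited). The gripper opens to 85 mm and grips with 20 to 120 N. Pads are 22 mm wide; open, the fingers measure 114 mm over their backs; the gripper's body (76 mm by 85 mm) begins 54 mm behind the grasp point. The pads swing forward as they close: fully open they stand 13 mm farther back than shut.
Start: joints at [-77.246, 18.69, -11.035, 60.275, 0, 82.311], TCP at [192.115, -515.374, 204.081] pointing down, gripper open.
Joint ranges: [-152.03, 152.03], [-55.5, 102.48], [-74.3, 77.21], [-110.64, 120.58], [-84.22, 78.4], [-180, 180]. Speed limits (degrees/s): [147.25, 147.25, 180, 180, 180, 180].

### API

Orientations are given as a 3x3 rotation matrix whose columns are the frame's x, y, z axes.
In Python, from bench import bot gives the robot as it stands. Calls block until the motion is done:
- bot.move_ptp(position, orientation): joint-space move of the TCP to a pose.
- bot.move_l(position, v=150, orientation=None, contact_N=None): straight line of the TCP; orientation=None keeps the orientation; v is the mean speed in mm/s. With contact_N (N) it stops when the force on the tool has changed by that much, and returns True; else False.
- bot.set_joints(angles): joint-space move.
- bot.gripper_to(opening): finger opening in mm; the grip force is fixed at half the most; returns when the fingers have stopped.
- bot.pause(seconds).
- bot.ik(position, orientation): joint angles nearest the present ones, or None.
- bot.get_state(): the state.
- bot.get_image(name): name is "scene" or "top"; returns a dict with "color" (420x560x3 uint8, red, green, blue), "depth" (420x560 float32, mm along the optical axis (not along the pixel's ray), 0 where there is no reading), "mtx" (3x3 intrinsics, pixels), "position" and "rotation" of the camera in the world. Camera axes: x right, y down, z forward; pixel columns grow to the right and rows downward; lengths in mm; the calibration is good to about 2 mm. A picture is of the moment at which its call begins.
A pose or a line that the arm cannot do raises bot.IKError and nothing moves.
- bot.close_job(): hands the job in; it is judged then, once.
The state is a dict: "clock": time; "joint_positions": joint angles; "qd": joint speeds; "joint_efforts": joint torques, N m; "ee_pos": TCP position; "ee_rot": TCP orientation; "force": force on the tool from outside, world axes, zero at the start; "torque": the same for the moment, N m; "opening": finger opening in mm; "gripper_force": force on a finger pad.
Only numpy, scipy, OpenCV 4.12 (cv2) and the standard library are available. Lean on these libraries where they do the work, as an engineer would, in place of code of your own. Each camera call takes 0.05 s, during which the arm holds its last target. There are 200 camera calls.

## Working session

There is one attempt and no reset: what is moved stays moved. The work goes in short steps, each a Python script; the robot and the scene stay as the last script left them, time stands still between calls to the robot, and variables do not carry over. Pictures are saved under pics/ and viewed, at most 10 in all, crops included, and the job is handed in when it is done.

```bash
mkdir -p pics; ls; python3 - <<'E'
from bench import bot
import cv2,numpy as np
for n in("top","scene"):
    d=bot.get_image(n); np.savez(f"pics/{n}.npz",**d)
    cv2.imwrite(f"pics/{n}0.png",cv2.cvtColor(d["color"],cv2.COLOR_RGB2BGR))
    print(n,d["mtx"],d["position"],d["rotation"])
E
```

```text
pics
top [[521.8249315    0.         277.13622314]
 [  0.         521.8249315  204.86687641]
 [  0.           0.           1.        ]] [ 468.63999033  107.55455388 1328.58712952] [[ 0.02239099 -0.99829061  0.05398609]
 [-0.99972022 -0.02276946 -0.0064057 ]
 [ 0.00762399 -0.05382756 -0.99852114]]
scene [[534.13246369   0.         285.20270849]
 [  0.         534.13246369 208.51965508]
 [  0.           0.           1.        ]] [1178.94451156 -552.03367587  852.2816535 ] [[ 0.71605407  0.43708704 -0.54426233]
 [ 0.69768061 -0.47331313  0.53778847]
 [-0.02254613 -0.7648069  -0.64386495]]
```

View pics/top0.png

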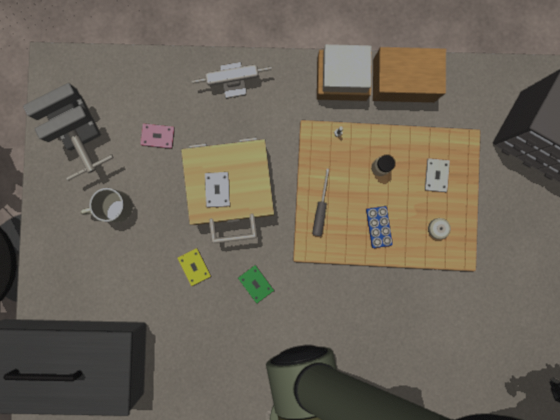

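View pics/scene0.png

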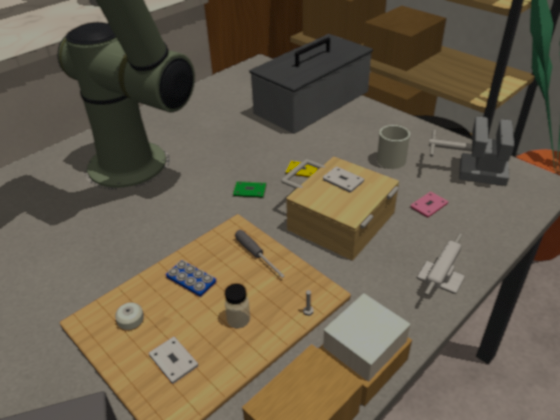

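The top view shows the lid pad at px (217,189), its twin at (437,175), and the lid bar at about (234,239). The pink, yellow and green look-alikes are at (157,136), (194,267) and (256,284). The scene view agrees: lid pad (343,179), twin (173,358).

```bash
cat > h.py <<'E'
import cv2,numpy as np
def ray(d,uv,z):
    uv=np.atleast_2d(uv).astype(float)
    r=np.c_[uv,np.ones(len(uv))]@np.linalg.inv(d["mtx"]).T@np.array(d["rotation"]).T
    p=np.array(d["position"]); return p+r*((z-p[2])/r[:,2])[:,None]
def pad(d,win,z,smax=60,vmin=130):
    """window u0,v0,u1,v1 -> centre xy, long-axis angle, size"""
    u0,v0,u1,v1=win; hsv=cv2.cvtColor(d["color"],cv2.COLOR_RGB2HSV)[v0:v1,u0:u1]
    m=((hsv[...,1]<smax)&(hsv[...,2]>vmin)).astype(np.uint8)*255
    cs,_=cv2.findContours(m,cv2.RETR_EXTERNAL,cv2.CHAIN_APPROX_NONE)
    c=max(cs,key=cv2.contourArea)[:,0]+[u0,v0]
    w=ray(d,c,z)[:,:2].astype(np.float32)
    (cx,cy),(a,b),t=cv2.minAreaRect(w); 
    if a<b: t+=90
    return np.array([cx,cy]),(t+90)%180-90,(a,b)
E
python3 - <<'E'
from h import *
T=dict(np.load("pics/top.npz"));S=dict(np.load("pics/scene.npz"))
for z,wt,ws in((108,(198,165,238,214),(315,160,372,200)),(28,(418,148,458,200),(140,330,205,390))):
    print(z,*pad(T,wt,z),'|',*pad(S,ws,z))
# lid outline and bar
hsv=cv2.cvtColor(T["color"],cv2.COLOR_RGB2HSV)
m=((hsv[...,1]>60)&(hsv[...,2]>110)).astype(np.uint8)*255; m[:130]=0;m[235:]=0;m[:,:175]=0;m[:,282:]=0
c=max(cv2.findContours(m,cv2.RETR_EXTERNAL,cv2.CHAIN_APPROX_NONE)[0],key=cv2.contourArea)[:,0]
w=ray(T,c,98)[:,:2].astype(np.float32);print("lid",cv2.minAreaRect(w))
for (u,v) in((60,60),): pass
print(hsv[225:250,234,:].tolist())
for col in(222,228,234,240,246):
    g=hsv[228:250,col,2].astype(float); print(col,g.astype(int).tolist())
cr=T["color"][130:260,165:295];cv2.imwrite("pics/c1.png",cv2.resize(cv2.cvtColor(cr,cv2.COLOR_RGB2BGR),None,fx=4.5,fy=4.5))
E
```

```text
108 [569.39202881 242.39419556] 4.039228916168213 (79.10209655761719, 55.80778884887695) | [570.24047852 240.59262085] 4.7790045738220215 (79.92997741699219, 54.00939178466797)
28 [ 624.54162598 -301.00436401] -4.28558349609375 (53.53770446777344, 78.16761016845703) | [ 625.10656738 -302.19839478] -4.3682861328125 (54.11798095703125, 79.52628326416016)
lid ((588.5322875976562, 219.6485595703125), (181.4854278564453, 200.34130859375), 8.143523216247559)
[[17, 27, 66], [19, 30, 67], [15, 30, 69], [20, 34, 67], [23, 31, 66], [18, 30, 85], [16, 31, 107], [18, 33, 116], [17, 34, 119], [17, 35, 118], [19, 33, 107], [18, 26, 118], [26, 14, 148], [20, 20, 155], [19, 27, 134], [18, 29, 104], [19, 33, 108], [20, 33, 116], [17, 31, 116], [18, 33, 116], [17, 33, 108], [18, 31, 83], [15, 30, 68], [17, 34, 67], [17, 32, 71]]
222 [67, 66, 67, 68, 69, 68, 68, 68, 65, 101, 134, 153, 144, 115, 82, 67, 66, 66, 65, 65, 66, 66]
228 [66, 65, 68, 101, 115, 115, 112, 111, 110, 124, 149, 148, 124, 98, 105, 115, 116, 113, 89, 69, 67, 66]
234 [67, 66, 85, 107, 116, 119, 118, 107, 118, 148, 155, 134, 104, 108, 116, 116, 116, 108, 83, 68, 67, 71]
240 [70, 104, 118, 117, 117, 115, 102, 112, 141, 156, 140, 110, 109, 117, 115, 112, 89, 68, 65, 66, 70, 99]
246 [70, 104, 118, 118, 116, 115, 114, 128, 151, 145, 117, 102, 110, 114, 115, 114, 89, 67, 67, 65, 69, 102]
```

View pics/c1.png

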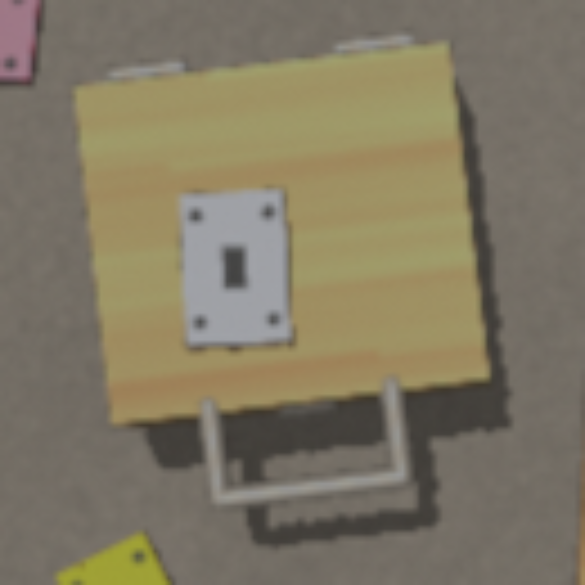

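```bash
cat >> h.py <<'E'
def R(yaw):
    a=np.radians(yaw); x=np.array([np.cos(a),np.sin(a),0]); z=np.array([0,0,-1.]); return np.c_[x,np.cross(z,x),z]
LP=np.array([569.8,241.5]); LY=4.4; TP=np.array([624.8,-301.6]); TY=-4.3
CY=8.14
E
python3 - <<'E'
from h import *
from bench import bot
T=dict(np.load("pics/top.npz"))
print("bar ends",ray(T,[[214,239.8],[254,235.5],[234,237.7]],96)[:,:2], np.array([588.5,219.65])-135*R(CY)[:2,0])
s=bot.get_state(); print(s["ee_rot"],s["opening"])
for o in (0,180):
  print(o,bot.ik([*LP,220],R(LY+o)),bot.ik([*TP,60],R(TY+o)),bot.ik([455,200,90],R(CY+90+o)))
E
```

```text
bar ends [[449.52812982 246.44741769]
 [461.73893237 152.55466184]
 [455.51286475 199.52195293]] [454.86011841 200.5350308 ]
[[ 9.37019038e-01  3.49278110e-01 -3.54112743e-04]
 [ 3.49278232e-01 -9.37017826e-01  1.52020376e-03]
 [ 1.99163942e-04 -1.54814373e-03 -9.99998782e-01]] 85.39966576635238
0 [  16.13863023   25.61063653    1.71110365   66.10046712    0.
 -168.26136977] [-31.85694272  40.15353074   2.67782632  52.52429558   0.
 152.44305728] [ 15.21249857  19.6107733  -28.20999181  42.17923489   0.
  97.07249857]
180 [16.13863023 25.61063653  1.71110365 66.10046712  0.         11.73863023] [-31.85694272  40.15353074   2.67782632  52.52429558   0.
 -27.55694272] [ 15.21249857  19.6107733  -28.20999181  42.17923489   0.
 -82.92750143]
```

```bash
python3 - <<'E'
from h import *
from bench import bot
Rg=R(LY+180)
bot.move_ptp([*LP,220],Rg); bot.gripper_to(66)
bot.move_l([*LP,135],150)
hit=bot.move_l([*LP,98],15,contact_N=3)
s=bot.get_state(); print(hit,s["ee_pos"],s["force"],s["opening"],s["clock"])
z=s["ee_pos"][2]
bot.move_l([*LP,z+6],30)
bot.gripper_to(50)
s=bot.get_state(); print(s["ee_pos"],s["force"],s["opening"],s["gripper_force"])
bot.move_l([*LP,z+60],80)
s=bot.get_state(); print(s["ee_pos"],s["force"],s["opening"],s["gripper_force"],s["clock"])
d=bot.get_image("scene");cv2.imwrite("pics/g1.png",cv2.resize(cv2.cvtColor(d["color"][60:260,230:460],cv2.COLOR_RGB2BGR),None,fx=3,fy=3))
E
```

```text
False [569.82773028 241.50073213  98.04392085] [-1.0718298  -0.4138222   0.37993135] 65.91294439614116 6.7333
[569.69172618 241.49342533 103.89817032] [-0.28294968  0.3380847   0.56331975] 49.74004298263682 0.0
[569.47304146 241.4156533  157.63440366] [0.1194828  0.05256892 0.26862575] 49.81404607792013 0.0 8.2167
```

View pics/g1.png

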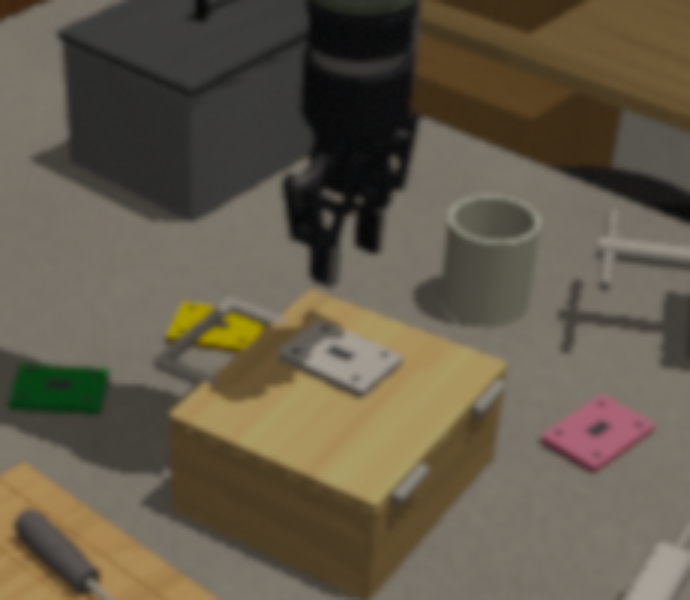

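The picture shows the jaws above the lid with the pad still on it, at crop (340,352): the fingers closed above the pad. I'll probe the pad top for the true tip height.

```bash
python3 - <<'E'
from h import *
from bench import bot
hit=bot.move_l([*LP,108],100)
hit=bot.move_l([*LP,80],12,contact_N=4)
s=bot.get_state(); print(hit,s["ee_pos"],s["force"],s["opening"],s["clock"])
z=s["ee_pos"][2]; bot.move_l([*LP,z+15],60)
d=bot.get_image("top"); print(pad(d,(198,165,238,214),108))
E
```

```text
False [569.8232349  241.51572676  80.04410216] [ 0.50176533 -0.28163169 -0.52905973] 49.47972955732138 11.4
(array([605.64465332, 221.43652344]), 1.5792274475097656, (7.09855318069458, 4.694086074829102))
```

```bash
python3 - <<'E'
from h import *
from bench import bot
o=[]
for n,(a,b,c,e) in(("scene",(60,260,230,460)),("top",(110,285,140,330))):
    d=bot.get_image(n);o.append(cv2.resize(cv2.cvtColor(d["color"][a:b,c:e],cv2.COLOR_RGB2BGR),(400,400)))
    if n=="scene": np.savez("pics/s2.npz",**d)
cv2.imwrite("pics/g2.png",np.hstack(o)); s=bot.get_state();print(s["ee_pos"],s["joint_positions"])
E
```

```text
[569.64954986 241.45929069  94.93567147] [ 1.61387294e+01  3.08288396e+01 -8.83965158e+00  5.03445321e+01
  2.85962707e-04  1.17391204e+01]
```

View pics/g2.png

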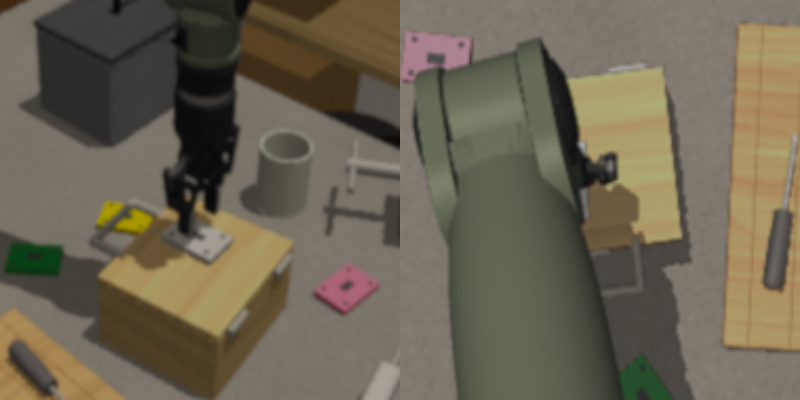

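The jaws sit visibly above the pad and short of it, towards the robot, although the TCP reads z=95. I'll measure the real fingertip position from depth.

```bash
cat >> h.py <<'E'
def cloud(d):
    z=np.array(d["depth"]);v,u=np.indices(z.shape)
    p=np.stack([u,v,np.ones_like(u)],-1)@np.linalg.inv(d["mtx"]).T*z[...,None]
    return p@np.array(d["rotation"]).T+np.array(d["position"])
E
python3 - <<'E'
from h import *
d=dict(np.load("pics/s2.npz"));P=cloud(d);g=d["color"].max(-1)
print("pad depth pt",P[180:186:2,343:352:3].reshape(-1,3).round(0).tolist())
m=(g<70)&(P[...,2]>112)&(P[...,2]<300)&(abs(P[...,0]-560)<90)&(abs(P[...,1]-240)<90)&(d["depth"]>0)
Q=P[m]
for z in range(112,260,12):
    q=Q[(Q[:,2]>=z)&(Q[:,2]<z+12)]
    if len(q): print(z,len(q),np.percentile(q,[5,50,95],axis=0)[:,:2].round(0).tolist())
E
```

```text
pad depth pt [[576.0, 234.0, 107.0], [582.0, 237.0, 108.0], [586.0, 243.0, 107.0], [582.0, 227.0, 108.0], [587.0, 231.0, 109.0], [590.0, 238.0, 107.0], [587.0, 220.0, 109.0], [590.0, 227.0, 107.0], [598.0, 228.0, 110.0]]
124 34 [[563.0, 204.0], [574.0, 264.0], [584.0, 268.0]]
136 73 [[562.0, 200.0], [576.0, 212.0], [585.0, 268.0]]
148 73 [[560.0, 201.0], [575.0, 263.0], [584.0, 268.0]]
160 55 [[560.0, 202.0], [575.0, 267.0], [586.0, 272.0]]
172 108 [[565.0, 184.0], [580.0, 207.0], [587.0, 287.0]]
184 113 [[568.0, 180.0], [581.0, 213.0], [590.0, 292.0]]
196 168 [[568.0, 178.0], [581.0, 220.0], [590.0, 295.0]]
208 147 [[570.0, 175.0], [584.0, 218.0], [591.0, 297.0]]
220 217 [[570.0, 174.0], [583.0, 213.0], [591.0, 296.0]]
232 87 [[567.0, 199.0], [582.0, 206.0], [586.0, 229.0]]
244 77 [[567.0, 202.0], [584.0, 206.0], [608.0, 243.0]]
256 172 [[557.0, 203.0], [594.0, 212.0], [609.0, 246.0]]
```

Depth puts the real fingertips about 30 mm above where the state says they are, with xy close. I'll probe by contact on the pad top to calibrate z.

```bash
python3 - <<'E'
from h import *
from bench import bot
hit=bot.move_l([*LP,82],60)
hit=bot.move_l([*LP,45],12,contact_N=3)
s=bot.get_state(); print(hit,s["ee_pos"],s["force"],s["opening"],s["clock"])
z=s["ee_pos"][2]; bot.move_l([*LP,z+3],30)
d=bot.get_image("scene");np.savez("pics/s3.npz",**d)
P=cloud(d);g=d["color"].max(-1)
m=(g<70)&(P[...,2]>111)&(P[...,2]<150)&(abs(P[...,0]-570)<60)&(abs(P[...,1]-240)<60)
Q=P[m];print(len(Q),np.percentile(Q[:,2],[0,2,10]),np.percentile(Q,[3,97],axis=0))
n=Q[Q[:,1]<235];f=Q[Q[:,1]>235]
for q in(n,f): print(np.percentile(q,[5,50,95],axis=0).round(0).tolist())
E
```

```text
True [569.81150303 241.52893032  77.31311693] [-0.65495117  0.67936675  4.04762626] 49.932809900708946 13.2583
203 [112.55964514 114.22656621 119.14859257] [[560.19176038 201.61048144 114.55964912]
 [584.49923361 269.07053976 149.12913072]]
[[569.0, 201.0, 119.0], [580.0, 205.0, 132.0], [585.0, 213.0, 146.0]]
[[560.0, 263.0, 115.0], [570.0, 266.0, 134.0], [580.0, 269.0, 149.0]]
```

```bash
python3 - <<'E'
from h import *
from bench import bot
bot.gripper_to(68)
hit=bot.move_l([*LP,70.8],25,contact_N=5)
s=bot.get_state(); print(hit,s["ee_pos"],s["force"],s["opening"])
bot.gripper_to(45)
s=bot.get_state(); print(s["ee_pos"],s["force"],s["opening"],s["gripper_force"])
bot.move_l([*LP,100],60); bot.move_l([*LP,190],150)
s=bot.get_state(); print(s["ee_pos"],s["force"],s["opening"],s["gripper_force"],s["clock"])
d=bot.get_image("scene");np.savez("pics/s4.npz",**d)
cv2.imwrite("pics/g4.png",cv2.resize(cv2.cvtColor(d["color"][40:240,230:460],cv2.COLOR_RGB2BGR),None,fx=3,fy=3))
E
```

```text
False [569.67906619 241.4439307   70.58280059] [0.10302292 0.38369989 0.99027299] 68.11116274111004
[569.88975996 241.55631203  71.37516724] [-1.39043763 -0.54851356  5.22633126] 52.659768604822574 62.09782004356384
[569.16018748 241.30381856 188.94675693] [-0.06309878  0.89328231 -0.880455  ] 52.94305788696356 62.85230755805969 16.0917
```

View pics/g4.png

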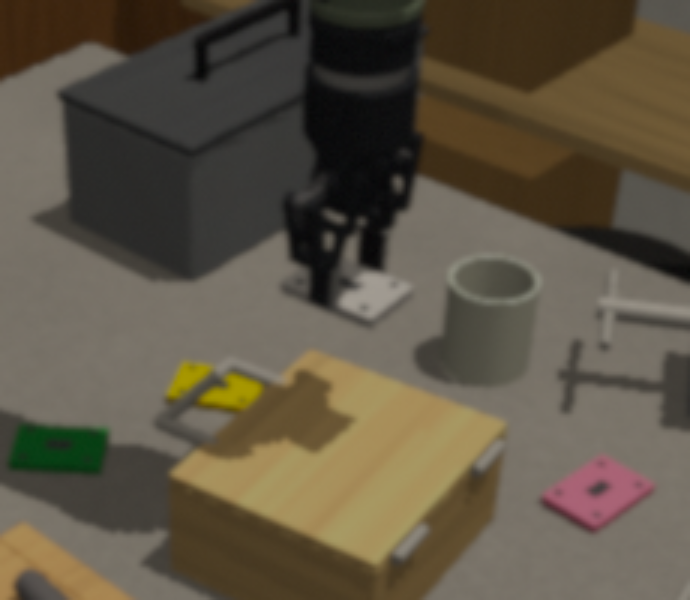

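The pad is held level in the jaws at crop (350,295). Now I'll carry it over the twin and measure its pose there.

```bash
python3 - <<'E'
from h import *
from bench import bot
Rg=R(TY+180)
bot.move_ptp([*TP,150],Rg); bot.move_l([*TP,60],120)
bot.pause(.3); s=bot.get_state(); print(s["ee_pos"],s["force"],s["opening"],s["gripper_force"],s["clock"])
d=bot.get_image("scene");np.savez("pics/s5.npz",**d)
z=s["ee_pos"][2]+36.7
P=cloud(d);g=d["color"].astype(int)
m=(np.ptp(g,axis=2)<35)&(g.max(-1)>120)&(abs(P[...,2]-z)<12)&(np.hypot(P[...,0]-625,P[...,1]+302)<70)
print("pad top z",np.percentile(P[m][:,2],[10,50,90]),m.sum())
v,u=np.nonzero(m);w=ray(d,np.c_[u,v],np.median(P[m][:,2]))[:,:2].astype(np.float32);print(cv2.minAreaRect(w))
Q=P[m];A=np.c_[Q[:,:2]-Q[:,:2].mean(0),np.ones(len(Q))];print("tilt",np.linalg.lstsq(A,Q[:,2],rcond=None)[0])
cv2.imwrite("pics/g5.png",cv2.resize(cv2.cvtColor(d["color"][230:420,80:300],cv2.COLOR_RGB2BGR),None,fx=3,fy=3))
E
```

```text
[ 625.19538174 -301.86625388   60.74901568] [-0.11405581 -0.77443579 -0.40088938] 53.048282076159644 62.84484028816223 19.3167
pad top z [95.6552139  97.40669207 99.1859313 ] 573
((628.9346923828125, -303.5604553222656), (54.955074310302734, 84.63594055175781), 85.67958068847656)
tilt [-6.13926273e-03 -3.62257414e-03  9.73841516e+01]
```

View pics/g5.png

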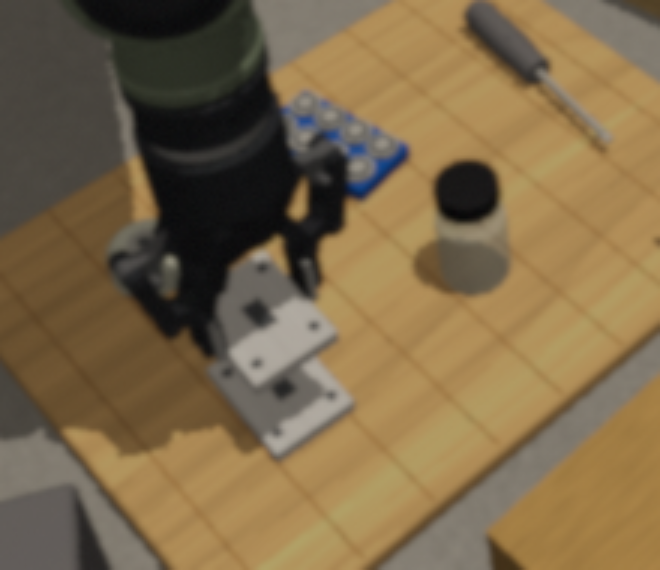

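The held pad is level, with its top at z=97.4 (so the tip offset is constant) and its xy within about 2 mm of the twin. Lowering until contact.

```bash
python3 - <<'E'
from h import *
from bench import bot
p=TP+[-0.8,0.5]
bot.move_l([*p,8],80)
hit=bot.move_l([*p,-4],10,contact_N=4)
s=bot.get_state(); print(hit,s["ee_pos"],s["force"])
bot.gripper_to(68); bot.pause(.2)
s=bot.get_state(); print(s["opening"],s["gripper_force"],s["ee_pos"])
bot.move_l([*p,40],60); bot.move_l([*p,190],200)
bot.move_ptp([455,150,190],R(CY+90)); 
d=bot.get_image("scene");np.savez("pics/s6.npz",**d)
P=cloud(d);g=d["color"].astype(int)
m=(np.ptp(g,axis=2)<35)&(g.max(-1)>120)&(P[...,2]>30)&(P[...,2]<46)&(np.hypot(P[...,0]-625,P[...,1]+302)<70)
Q=P[m];print(np.median(Q[:,2]),m.sum());A=np.c_[Q[:,:2]-Q[:,:2].mean(0),np.ones(len(Q))];print("tilt",np.linalg.lstsq(A,Q[:,2],rcond=None)[0])
v,u=np.nonzero(m);print(cv2.minAreaRect(ray(d,np.c_[u,v],38)[:,:2].astype(np.float32)))
print(pad(d,(140,320,205,390),38),bot.get_state()["clock"])
cv2.imwrite("pics/g6.png",cv2.resize(cv2.cvtColor(d["color"][300:400,115:235],cv2.COLOR_RGB2BGR),None,fx=5,fy=5))
E
```

```text
True [ 623.99557727 -301.09661474    1.85127424] [0.20489152 0.7937545  4.27188247]
68.09306793477728 0.0 [ 6.23048047e+02 -3.00503654e+02  5.57943228e-01]
38.68798236900494 1058
tilt [ 1.94944576e-04 -7.49150628e-07  3.86574497e+01]
((627.25244140625, -302.48529052734375), (54.597328186035156, 86.01677703857422), 86.13440704345703)
(array([ 623.80371094, -301.91546631]), -4.298027038574219, (54.02901077270508, 79.7750244140625)) 24.925
```

View pics/g6.png

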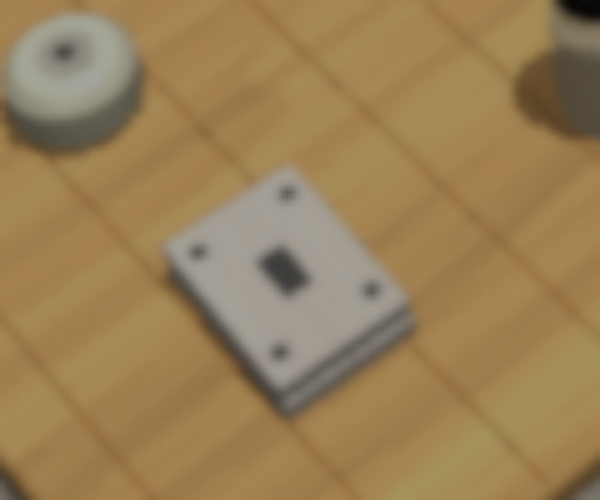

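The pad sits squarely on its twin: centre (623.8,-301.9) against about (625,-302), yaw -4.3°, flat, z 38. Now the bar.

```bash
python3 - <<'E'
from h import *
from bench import bot
B=np.array([455.2,200.0]);Rg=R(CY+90)
bot.gripper_to(36); bot.move_ptp([*B,120],Rg)
hit=bot.move_l([*B,52],40,contact_N=5)
s=bot.get_state();print(hit,s["ee_pos"],s["force"])
if not hit:
    bot.gripper_to(4);bot.pause(.2)
    s=bot.get_state();print(s["ee_pos"],s["force"],s["opening"],s["gripper_force"],s["clock"])
    d=bot.get_image("scene");cv2.imwrite("pics/g7.png",cv2.resize(cv2.cvtColor(d["color"][80:260,220:430],cv2.COLOR_RGB2BGR),None,fx=3,fy=3))
    P=cloud(d);g=d["color"].max(-1)
    Q=P[(g<60)&(P[...,2]>50)&(P[...,2]<140)&(np.hypot(P[...,0]-455,P[...,1]-200)<35)];print("dark z",len(Q),np.percentile(Q[:,2],[1,5,50]))
E
```

```text
False [455.38704637 200.03347575  52.21882323] [ 0.00492637 -0.27899208  0.00863663]
[455.07330528 199.99938405  52.04092572] [-1.33213635  0.2483284   2.14953932] 9.797758668314845 58.503756523132324 28.1667
dark z 286 [ 89.04856986  93.7618208  121.88150903]
```

View pics/g7.png

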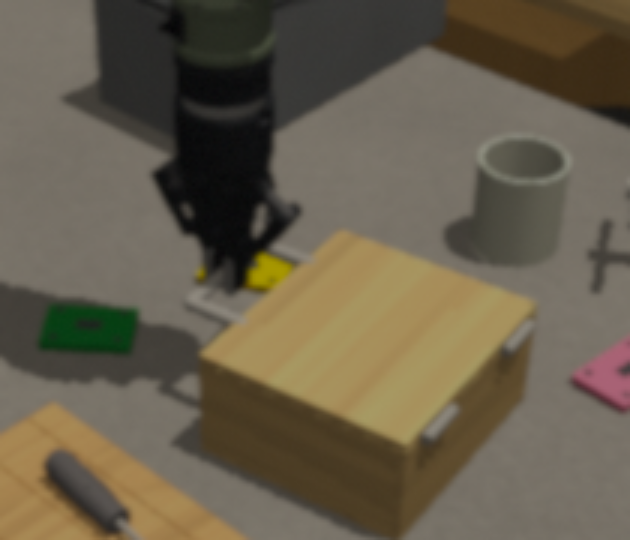

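Opening 9.8 mm at 58 N means the bar is in the jaws, as the picture shows at crop (225,280). Lifting along the arc.

```bash
python3 - <<'E'
from h import *
from bench import bot
p0=np.array([455.2,200.0,52.0]);h=R(CY)[:,0]
for a in range(5,51,5):
    r=np.radians(a)
    bot.move_l(p0+h*(225*(1-np.cos(r))+4*np.sin(r))+[0,0,225*np.sin(r)+4*(np.cos(r)-1)],60)
    if a%15==5 or a==50:
        s=bot.get_state();print(a,s["ee_pos"].round(1) if hasattr(s["ee_pos"],"round") else s["ee_pos"],np.round(s["force"],1),s["opening"],s["gripper_force"])
bot.pause(.6)
s=bot.get_state();print(s["ee_pos"],s["force"],s["opening"],s["gripper_force"],s["clock"])
d=bot.get_image("scene");np.savez("pics/s8.npz",**d)
cv2.imwrite("pics/g8.png",cv2.cvtColor(d["color"],cv2.COLOR_RGB2BGR))
P=cloud(d);hs=cv2.cvtColor(d["color"],cv2.COLOR_RGB2HSV)
H=np.array([588.5,219.65,90])+90*h
L=(P-H);al=-(L@h);lat=L@R(CY)[:,1];zz=L[...,2]
m=(al>0)&(al<125)&(zz>25)&(abs(lat)<90)&(hs[...,1]>60)&(d["depth"]>0)
print(m.sum(),np.degrees(np.arctan(np.polyfit(al[m],zz[m],1)[0])),np.median(np.degrees(np.arctan2(zz[m],al[m]))))
E
```

```text
5 [456.  200.1  71.6] [ 0.7  0.3 -5. ] 9.585653680740213 58.35616886615753
20 [469.1 202.  129.5] [-7.4 -0.6 -1. ] 9.254122884640928 58.491010665893555
35 [495.5 205.8 181.5] [-11.5  -1.4   3.2] 9.767595706161092 58.595057129859924
50 [535.4 211.6 226.5] [-17.5  -2.2  15.2] 9.608127211696932 58.75754177570343
[535.3379303  211.57643698 226.41210186] [-17.81363421  -2.36006472  15.78908547] 9.789200427455205 58.734514117240906 33.5667
4255 62.75360339878021 54.53484867448332
```

View pics/g8.png

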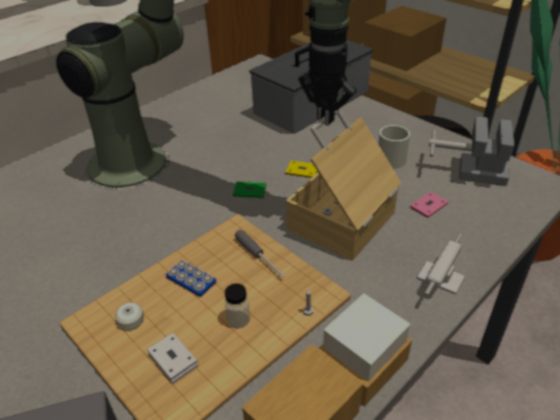

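The lid is open and held by the bar, with the pad stack intact at (173,357). One cleaner fit of the lid's plane first.

```bash
python3 - <<'E'
from h import *
from bench import bot
d=dict(np.load("pics/s8.npz"));P=cloud(d)
Q=P[150:190,345:380].reshape(-1,3)
U,S,V=np.linalg.svd(Q-np.median(Q,0),full_matrices=False);n=V[2]*np.sign(V[2,2])
r=np.abs((Q-np.median(Q,0))@n);k=Q[r<4];n=np.linalg.svd(k-k.mean(0),full_matrices=False)[2][2];n*=np.sign(n[2])
print(len(Q),len(k),n,np.degrees(np.arccos(n[2])),np.round(bot.get_state()["qd"],3))
E
```

```text
1400 178 [0.77896859 0.24157026 0.57866376] 54.64338639646298 [-0.015 -0.013 -0.011 -0.031  0.002 -0.056]
```

```bash
python3 - <<'E'
from h import *
d=dict(np.load("pics/s8.npz"));P=cloud(d);h=R(CY)[:,0]
hs=cv2.cvtColor(d["color"],cv2.COLOR_RGB2HSV)
L=P-(np.array([588.5,219.65,90])+90*h);al=-(L@h);zz=L[...,2];lat=L@R(CY)[:,1];rho=np.hypot(al,zz)
a=np.degrees(np.arctan2(zz,al)-np.arcsin(np.clip(8/np.maximum(rho,9),0,1)))
for lo in(60,90,120,150):
    m=(rho>lo)&(rho<lo+30)&(abs(lat)<85)&(hs[...,1]>60)&(zz>30)&(al>0);print(lo,m.sum(),np.percentile(a[m],[10,25,50,75,90]).round(1))
E
```

```text
60 722 [48.6 49.3 50.1 50.9 51.6]
90 733 [48.9 49.4 49.9 50.4 50.9]
120 746 [48.9 49.3 49.7 50.2 50.6]
150 760 [49.  49.3 49.7 50.  50.4]
```

The lid stands at 49.8°. Handing in.

```bash
python3 -c "
from bench import bot
print(bot.close_job(), bot.get_state()['clock'])"
```

```text
the job is handed in; nothing more can be done
the job is handed in; nothing more can be done
```

I handed the job in with the pad flat and square on its twin (centres about 1 mm apart in the camera image) and the lid held by its bar at about 50°; the hand-in call returned no verdict, so I can't confirm it passed.

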